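# Slide a nylon foot along the rail into the corner of its nest

### The job

Using only the fingertips, push the nylon foot on the nest plate flat against the long rail while it is still short of the pocket, then slide it along the rail into the corner pocket until it is snug against both the rail and the end stop. Do not lift it, tip it or carry it, do not disturb the bushing, the star knob or the tee fitting, and leave the foot lying there.

Things in the scene. Friction and masses are not known exactly. Their poses are not given: they have to be found in the camera images.
- nest: fixed dark base plate 156 x 270 x 6 mm on the table, with aluminium rail, end stop and lip on top. Origin on the table surface, z up, +x across the plate towards the rail (away from the robot at yaw 0), +y along the rail towards the end stop (robot's left at yaw 0); plate from x -86 to +70 mm, y -135 to +135 mm, top at z = 6 mm
- rail_mid (a point): point on the guiding face of the rail, half-way along it, 14 mm above the table (nest x +55, y 0 mm); axes as the nest's. The rail is straight along y, 260 mm long, 14 mm thick, 16 mm high above the plate; its guiding face looks to -x
- stop_face (a point): point on the end stop's face, where the middle of the foot's leading side comes to rest, 14 mm above the table (nest x +29, y +105 mm); axes as the nest's. The stop is 16 mm thick, 16 mm high above the plate and stands square to the rail at its +y end; the face looks to -y
- lip_end (a point): point on top of the low lip that closes the pocket opposite the rail, at the inner edge where it starts (nest x -1.5, y +63 mm). Lip 10 mm thick, 6 mm high above the plate, from here to the stop; channel between lip and rail 56.5 mm wide. A lead-in of equal height flares from it away from the rail, back to y = +40 mm. The pocket is open at -y: the foot enters only along the rail
- home (a point): point in the pocket, 16 mm above the table, where the centre of the foot lies when it is snug against both rail and end stop (nest x +29, y +82.5 mm); axes as the nest's
- foot: the loose nylon foot: plain off-white rectangular block with two small round holes in its top, 52 mm (own x) x 45 mm (own y) x 20 mm high, 56 to 112 g, slippery (friction about 0.3); origin at the centre of its underside, z up. It starts lying flat on the nest plate, clear of the rail, with its own x roughly (within 0.4 rad) along the nest's x; the 52 mm side goes across the pocket
- foot_center (a point): centre of the nylon foot, half-way up (10 mm above its underside), axes as the foot's
- bushing: bystander: loose steel linear bushing, 21 mm diameter, 30 mm high, standing on the table behind the rail; origin at the centre of its underside
- knob: bystander: loose black star knob, 32 x 31 x 27 mm, on the nest plate's corner on the robot's side beside the pocket lip; origin at the centre of its underside
- fitting: bystander: loose small tee fitting, 26 x 39 x 12 mm, on the table on the robot's side of the nest; origin at the centre of its underside
There are look-alikes about, which are no part of the job. Several things have the shape of the foot; the one meant has the colours described above.

How it is judged:
By the outcome, as a careful person would: the job done as asked, in the order asked, and still so for the second after the job is handed in, with the robot touching nothing.
It also fails if it takes over 51 s, if anything falls off the work surface, if the arm or the gripper's body presses on something with over 40 N, if the wrist force passes 120 N, or if a joint passes its speed limit or range.

### The arm

A 6-joint arm with a two-finger parallel gripper is mounted at the origin on a cart in front of the work surface, level with it; the furniture and walls round the work are solid. World frame = base frame: x ahead of the robot, y to its left, z up, the work surface at z = 0. Lengths are in m, angles in rad, forces in N, time in s.
With the tool pointing down it reaches from about 0.35 to 0.975 m from the base axis. Payload 4.9 kg.
Tool frame: the origin (TCP) lies at the very end of the fingers, on their centre line; the grasp point (between the pads) lies 19 mm behind it; z points along the fingers, y is the line along which they close (so a half turn about z gives the same grasp; the last joint's range is limited). The gripper opens to 85 mm and grips with 20 to 120 N. Pads are 22 mm wide; open, the fingers measure 114 mm over their backs; the gripper's body (76 mm by 85 mm) begins 54 mm behind the grasp point. The pads swing forward as they close: fully open they stand 13 mm farther back than shut.
Start: joints at [1.142, 0.053, 1.613, -0, 1.476, -0.119], TCP at [0.191, 0.595, 0.231] pointing down, gripper open.
Joint ranges: [-3.01, 3.01], [-1.01, 2.22], [0.06, 2.58], [-1.02, 4.17], [0.09, 2.62], [-3.14, 3.14]. Speed limits (rad/s): [2.57, 2.57, 3.14, 3.14, 3.14, 3.14].

### API

Orientations are given as a rotation vector (axis times angle).
In Python, from station import ctrl gives the robot as it stands.
- The arm moves only by the shell command python3 -m crank 'ROWS' [OPENING] [FORCE]. ROWS is text: rows parted by semicolons, each of 4 numbers parted by spaces: the shift along the world's x, y, z in units of 0.5 m (1.0 is 0.5 m), then the turn about the world's z in units of 90 degrees (1.0 is 90 degrees). In form: x y z turn; .... A call has exactly 5 rows; each row shifts and turns the commanded pose from where the row before left it; what a row does not reach is not made up. A row lasts 1/12 s, in which the tool goes at most 41.7 mm and 7.16 degrees, less where a joint would pass 70% of its speed; a pose out of reach is approached as far as the arm can. A call with a number of a shift or a turn outside -1 to 1 is refused whole. A call with a gripper value outside its range is refused whole. OPENING is the opening in per cent of the stroke, from 0 (shut) to 100 (fully open), set as the call begins (- or left out, the last holds). The fingers move at their own pace and stop on an object; FORCE is the grip in N (left out, the last holds). Time passes only in rows, so rows that do not move let the fingers close, or fill a call up. It gives the time, the measured TCP pose, the force, the opening and the grip force at its end, in the units of the state.
- ctrl.get_obs(): the state, without advancing time (a new reading comes with each control period).
- ctrl.get_image(name): name is "side" or "top"; returns (picture, depth): 480x640x3 uint8, red, green, blue; 480x640 float32, m along the optical axis (not along the pixel's ray), 0 where there is no reading.
- ctrl.get_calibration(name): a dict with "fx", "fy", "cx", "cy" (pixels), "k1" (the pictures are not rectified: a ray, as slopes to the right and down, at radius r is drawn at 1 + k1 r^2 times it, then the intrinsics apply), "extrinsics" (4x4, takes a point from world to camera coordinates). Camera axes: x right, y down, z forward; pixel columns grow to the right and rows downward; lengths in m; the calibration is good to about 2 mm. A picture is of the moment at which its call begins. get_calibration takes no time and is no camera call.
- ctrl.finish_job(): hands the job in; it is judged then, once.
The state is a dict: "t": time; "q": joint angles; "dq": joint speeds; "effort": joint torques, N m; "tool_pos": TCP position; "tool_rot": TCP orientation; "contact_force": force on the tool from outside, world axes, zero at the start; "wrist_torque": the same for the moment, N m; "opening": finger opening in m; "grip_force": force on a finger pad.
Only numpy, scipy, OpenCV 4.12 (cv2) and the standard library are available. Lean on these libraries where they do the work, as an engineer would, in place of code of your own. Each camera call takes 0.05 s, during which the arm holds its last target. There are 200 camera calls.

## Working session

There is one attempt and no reset: what is moved stays moved. The work goes in short steps, Python scripts to look and compute and a shell command to move; the robot and the scene stay as the last step left them, time stands still between calls to the robot, and variables do not carry over. Pictures are saved under pics/ and viewed, at most 10 in all, crops included, and the job is handed in when it is done.

```bash
mkdir -p pics; ls; python3 - <<'E'
from station import ctrl
import cv2,pickle
for n in("top","side"):
    im,d=ctrl.get_image(n); c=ctrl.get_calibration(n); print(n,c)
    pickle.dump((im,d,c),open(f"{n}0.pkl","wb")); cv2.imwrite(f"pics/{n}0.png",im[:,:,::-1])
o=ctrl.get_obs(); print(o)
E
```

```text
pics
top {'fx': 537.1337918353987, 'fy': 537.1337918353987, 'cx': 324.24316919258695, 'cy': 228.76220905637342, 'k1': 0.040731836752441644, 'extrinsics': array([[ 0.14813844, -0.98896356, -0.0024646 ,  0.2314665 ],
       [-0.96847921, -0.14456453, -0.20285246,  0.55504424],
       [ 0.2002574 ,  0.03243716, -0.97920621,  0.79641415],
       [ 0.        ,  0.        ,  0.        ,  1.        ]])}
side {'fx': 548.845915560328, 'fy': 548.845915560328, 'cx': 318.4895302229402, 'cy': 238.88421345467572, 'k1': 0.0026305118459149083, 'extrinsics': array([[ 0.98415248, -0.17680393, -0.01357438, -0.44242154],
       [-0.12921966, -0.66264354, -0.73770307,  0.31606853],
       [ 0.12143383,  0.72776638, -0.67498883,  0.59882769],
       [ 0.        ,  0.        ,  0.        ,  1.        ]])}
{'t': 0.1, 'q': array([ 1.14194922e+00,  5.32921173e-02,  1.61420249e+00, -2.13430608e-05,
        1.47596433e+00, -1.19017247e-01]), 'dq': array([ 0.00037582, -0.00222816, -0.00435716, -0.00033048,  0.00054899,
       -0.00218287]), 'effort': array([ 5.35893651e-04, -3.94903314e+01, -3.71363461e+01, -1.01285061e-04,
        3.99076205e-03,  4.21439336e-05]), 'tool_pos': array([0.19033558, 0.59471024, 0.23015779]), 'tool_rot': array([-4.84657222e-01, -3.10349164e+00,  2.83083822e-03]), 'contact_force': array([-0.57988049, -0.01694424, -0.14423278]), 'wrist_torque': array([ 0.03512125, -0.0073576 , -0.01640044]), 'grip_force': 0.0, 'opening': 0.08518903687016571}
```

View pics/top0.png

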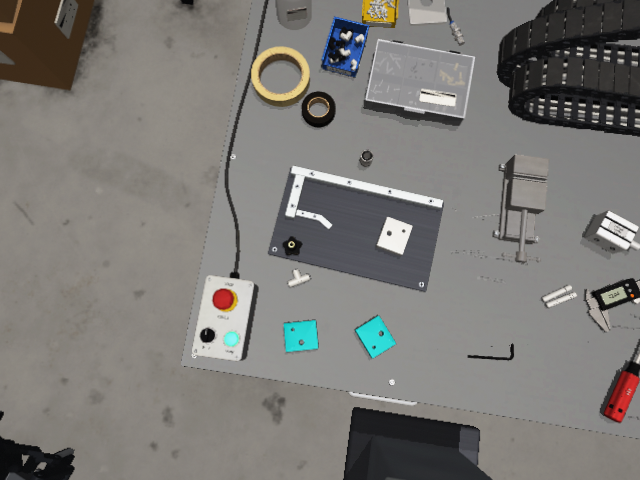

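View pics/side0.png

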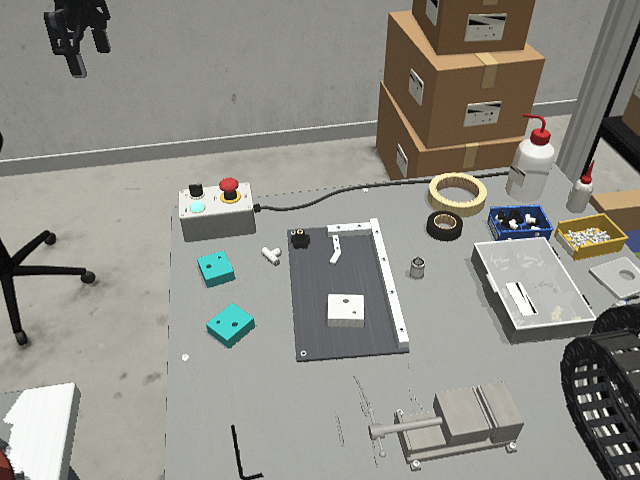

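The top view shows one off-white block on the dark plate at (394,236). The turquoise look-alikes are at (300,336) and (375,337), and the off-white block matches the description. The rail runs from (292,170) to (442,203), the stop is at (294,197), the lip at (315,218), the knob at (291,245), the bushing at (366,157) and the fitting at (298,279).

```bash
cat > h.py <<'E'
import numpy as np,cv2,pickle
def und(c,px):
    K=np.array([[c['fx'],0,c['cx']],[0,c['fy'],c['cy']],[0,0,1]])
    return cv2.undistortPoints(np.float64(px).reshape(-1,1,2),K,np.array([c['k1'],0,0,0.]))[:,0]
def cast(c,px,z):
    n=und(c,px); E=c['extrinsics']; R,t=E[:3,:3],E[:3,3]
    o=-R.T@t; d=np.c_[n,np.ones(len(n))]@R
    return o+d*((z-o[2])/d[:,2])[:,None]
def proj(c,P):
    E=c['extrinsics']; p=np.atleast_2d(P)@E[:3,:3].T+E[:3,3]; n=p[:,:2]/p[:,2:]
    n=n*(1+c['k1']*(n**2).sum(1,keepdims=True)); return n*c['fx']+[c['cx'],c['cy']]
def white_blob(im,seed,thr=150):
    # largest white blob near seed
    m=(im.min(2)>thr).astype(np.uint8); m=cv2.morphologyEx(m,cv2.MORPH_CLOSE,np.ones((5,5)))
    n,l,s,ce=cv2.connectedComponentsWithStats(m); ok=[i for i in range(1,n) if s[i,4]>150]
    i=min(ok,key=lambda i:np.hypot(*(ce[i]-seed)))
    return max(cv2.findContours((l==i).astype(np.uint8),cv2.RETR_EXTERNAL,cv2.CHAIN_APPROX_NONE)[0],key=len)[:,0]
E
python3 - <<'E'
from h import *
for n,seed,pl in(("top",(394,236),(340,260)),("side",(346,305),(320,260))):
    im,d,c=pickle.load(open(n+"0.pkl","rb"))
    for thr in (150,190):
        k=white_blob(im,seed,thr); P=cast(c,k,0.026)
        r=cv2.minAreaRect(np.float32(P[:,:2]*1000)); print(n,thr,"foot",r)
    hsv=im.astype(int); m=((im.max(2)<95)).astype(np.uint8)
    nn,l,s,ce=cv2.connectedComponentsWithStats(m); i=l[pl[1],pl[0]]; print(s[i])
    k=max(cv2.findContours((l==i).astype(np.uint8),cv2.RETR_EXTERNAL,cv2.CHAIN_APPROX_NONE)[0],key=len)[:,0]
    P=cast(c,k,0.006); r=cv2.minAreaRect(np.float32(P[:,:2]*1000)); print("plate",r,cv2.boxPoints(r).tolist())
# plate corner / rail corner guesses, crops
im,d,c=pickle.load(open("top0.pkl","rb"))
cv2.imwrite("pics/crop1.png",cv2.resize(im[150:300,255:455,::-1],None,fx=4,fy=4,interpolation=cv2.INTER_CUBIC))
E
```

```text
top 150 foot ((527.693115234375, 196.3091583251953), (44.54061508178711, 52.24089050292969), 77.60347747802734)
top 190 foot ((527.8673095703125, 196.1882781982422), (43.730873107910156, 51.00656509399414), 77.58600616455078)
[  268   172   176   120 11635]
plate ((533.9561157226562, 259.7452087402344), (269.41058349609375, 154.48587036132812), 84.96361541748047) [[445.18585205078125, 132.34103393554688], [599.0752563476562, 118.77896118164062], [622.7263793945312, 387.1493835449219], [468.83697509765625, 400.7114562988281]]
side 150 foot ((525.0040283203125, 199.89382934570312), (46.37245559692383, 51.302284240722656), 76.89022827148438)
side 190 foot ((525.82470703125, 200.0993194580078), (45.217041015625, 51.266578674316406), 79.08252716064453)
[     0      0    640    480 266181]
plate ((531.4954833984375, 735.3795776367188), (1554.057373046875, 2054.382080078125), 77.60935974121094) [[-638.5010986328125, 196.86029052734375], [1368.0289306640625, -243.96038818359375], [1701.4920654296875, 1273.89892578125], [-305.0379638671875, 1714.719482421875]]
```

View pics/crop1.png

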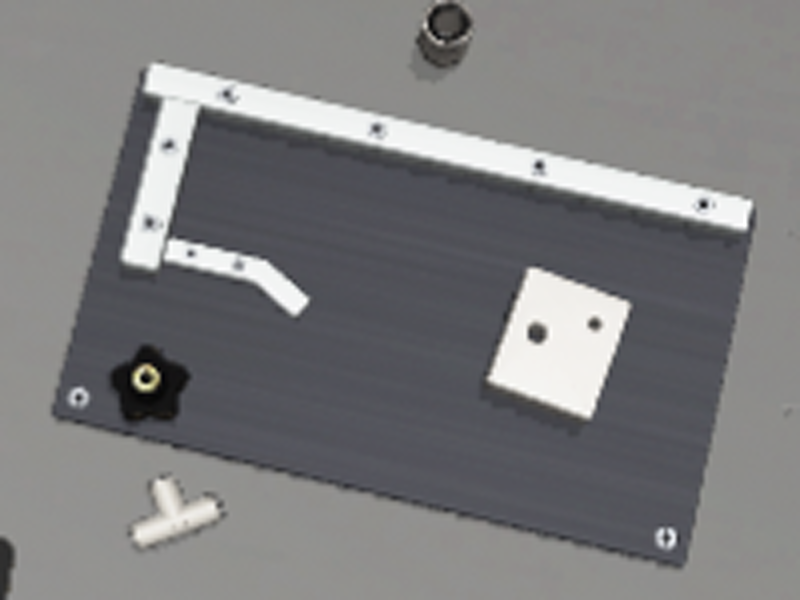

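```bash
cat > nest.py <<'E'
from h import *
# crop pixel /4 + offset (pixel centres)
im,d,c=pickle.load(open("top0.pkl","rb"))
f=lambda p:(np.float64(p)+.5)/4-.5+[255,150]
T={'rail far L':((148,64),.022,(69,None)),}
pts=[((148,64),.022,69,130),((752,200),.022,69,-130),((748,230),.022,55,-130),((200,108),.022,55,105),
 ((52,415),.006,-86,135),((684,567),.006,-86,-135)]
W=np.array([cast(c,[f(p)],z)[0,:2] for p,z,_,_ in pts]); N=np.array([[a,b] for _,_,a,b in pts])/1000
A,B=N-N.mean(0),W-W.mean(0); th=np.arctan2((A[:,0]*B[:,1]-A[:,1]*B[:,0]).sum(),(A*B).sum())
R=np.array([[np.cos(th),-np.sin(th)],[np.sin(th),np.cos(th)]]); o=W.mean(0)-R@N.mean(0)
if __name__=="__main__":
    print("yaw",np.degrees(th),"o",o); print("resid mm",((N@R.T+o-W)*1000).round(1))
    for n in("top","side"):
        im,d,c=pickle.load(open(n+"0.pkl","rb"))
        g=im[:,:,::-1].copy()
        for x,y,z in((55,0,22),(55,105,22),(55,-130,22),(69,-130,22),(69,130,22),(-1.5,63,12),(-86,135,6),(-86,-135,6),(-1.5,105,22)):
            u=proj(c,[*(R@[x/1e3,y/1e3]+o),z/1e3])[0]; cv2.circle(g,tuple((u*16).round().astype(int).tolist()),24,(0,0,255),-1,cv2.LINE_AA,4)
        a=(g[150:300,255:455] if n=="top" else g[210:370,280:420]); cv2.imwrite(f"pics/{n}chk.png",cv2.resize(a,None,fx=3,fy=3))
    q=[(527.7,196.3),(525.4,200)]
    for p in q: print("foot nest mm",R.T@(np.array(p)-o*1000))
    t,s=cv2.imread("pics/topchk.png"),cv2.imread("pics/sidechk.png"); H=max(t.shape[0],s.shape[0]); h=[cv2.copyMakeBorder(a,0,H-a.shape[0],0,0,0) for a in(t,s)]
    g=np.hstack(h); print(g.shape); cv2.imwrite("pics/chk.png",cv2.resize(g,(800,int(g.shape[0]*800/g.shape[1]))))
E
python3 nest.py
```

```text
yaw -4.850041108341244 o [0.54287751 0.25889128]
resid mm [[ 0.7 -0.5]
 [ 0.4 -0.4]
 [-0.5  0.5]
 [ 0.6  0.6]
 [-1.1  0.7]
 [-0.1 -0.8]]
foot nest mm [ -9.83118938 -63.65039136]
foot nest mm [-12.43578207 -60.1581003 ]
(480, 1020, 3)
```

View pics/chk.png

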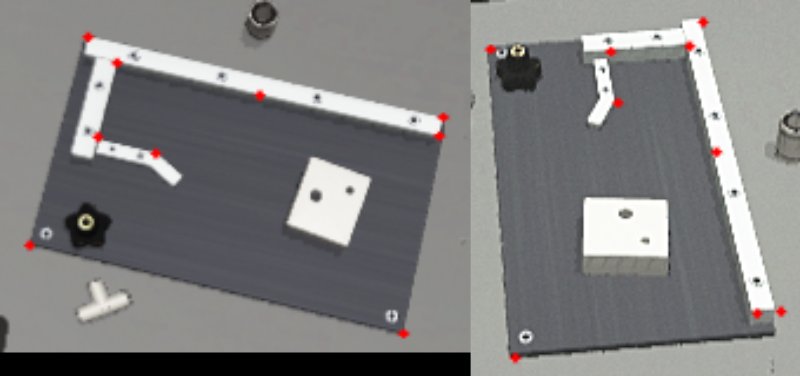

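The crop confirms it: an off-white block with two holes, yawed about -7.5° in the nest frame, with its centre near nest (-10,-64) mm. The nest overlay fits to about 1 mm. I'll shut the fingers and move above the robot side of the foot.

```bash
python3 -m crank '0.038 -0.0527 0 0.0096; 0.038 -0.0527 0 0.0096; 0.038 -0.0527 0 0.0096; 0.038 -0.0527 0 0.0096; 0.038 -0.0527 0 0.0096' 0 40
python3 -m crank '0.038 -0.0527 0 0.0096; 0.038 -0.0527 0 0.0096; 0.038 -0.0527 0 0.0096; 0.038 -0.0527 0 0.0096; 0.038 -0.0527 0 0.0096'
python3 -m crank '0.038 -0.0527 0 0.0096; 0.038 -0.0527 0 0.0096; 0.038 -0.0527 0 0.0096; 0.038 -0.0527 0 0.0096; 0.038 -0.0527 0 0.0096'
cat > st.py <<'E'
from nest import *
from station import ctrl
from scipy.spatial.transform import Rotation as Ro
ob=ctrl.get_obs(); p=ob['tool_pos']; y=Ro.from_rotvec(ob['tool_rot']).as_matrix()[:,1]
print("t",ob['t'],"nest mm",(R.T@(p[:2]-o)*1000).round(1),"z",p[2].round(4),"ytool yaw in nest",(np.degrees(np.arctan2(y[1],y[0])-th)).round(2),"F nest",(R.T@ob['contact_force'][:2]).round(2),ob['contact_force'][2].round(2),"open",ob['opening'])
E
python3 st.py
```

```text
t: 0.52
tool_pos: [0.2859, 0.462, 0.2307]
tool_rot: [-0.365, -3.12, 0.001]
contact_force: [1.3, -0.0, -0.4]
opening: 0.0258
grip_force: 0.0
t: 0.93
tool_pos: [0.3809, 0.3302, 0.2308]
tool_rot: [-0.248, -3.131, 0.001]
contact_force: [1.0, 0.7, -0.8]
opening: -0.0001
grip_force: 0.0
t: 1.35
tool_pos: [0.4759, 0.1985, 0.2309]
tool_rot: [-0.13, -3.138, 0.0]
contact_force: [0.7, -0.5, -0.4]
opening: -0.0001
grip_force: 0.0
t 1.35 nest mm [-61.6 -65.9] z 0.2309 ytool yaw in nest 90.1 F nest [ 0.75 -0.46] -0.42 open -0.0001330255925035514
```

```bash
python3 -m crank '0 0.002 -0.07 0; 0 0.002 -0.07 0; 0 0 -0.07 0; 0 0 -0.07 0; 0 0 -0.07 0'
python3 -m crank '0 0 -0.02 0; 0 0 -0.02 0; 0 0 -0.02 0; 0 0 -0.012 0; 0 0 -0.012 0'
python3 st.py; python3 - <<'E'
from station import ctrl
import cv2
a=ctrl.get_image("side")[0][200:370,270:430,::-1]; b=ctrl.get_image("top")[0][150:300,255:455,::-1]
import numpy as np
f=lambda x,h:cv2.resize(x,(int(x.shape[1]*h/x.shape[0]),h),interpolation=cv2.INTER_CUBIC)
cv2.imwrite("pics/pre.png",np.hstack([f(a,350),f(b,350)]))
E
```

```text
t: 1.77
tool_pos: [0.4751, 0.2017, 0.0545]
tool_rot: [-0.132, -3.139, 0.0]
contact_force: [0.7, -0.3, 0.0]
opening: 0.0002
grip_force: 0.0
t: 2.18
tool_pos: [0.477, 0.2024, 0.0155]
tool_rot: [0.131, 3.136, 0.001]
contact_force: [0.1, 0.3, 0.0]
opening: 0.0002
grip_force: 0.0
t 2.1833 nest mm [-60.9 -61.9] z 0.0155 ytool yaw in nest 90.07 F nest [0.1 0.3] 0.03 open 0.0001836615524153836
```

View pics/pre.png

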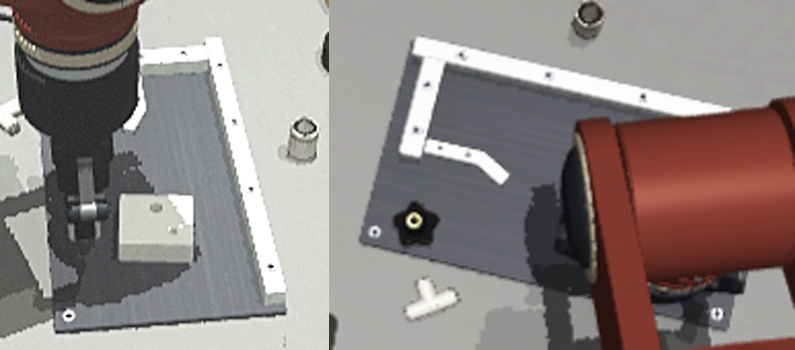

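The side view shows the shut fingers just to the robot side of the foot, with a gap of about 8 mm. Pushing along nest +x now.

```bash
python3 -m crank '0.010 -0.0008 0 0; 0.012 -0.001 -0.002 0; 0.012 -0.001 -0.002 0; 0.012 -0.001 0 0; 0.012 -0.001 0 0'; python3 st.py
python3 -m crank '0.006 -0.0005 0 0; 0.006 -0.0005 0 0; 0.006 -0.0005 0 0; 0.006 -0.0005 0 0; 0.006 -0.0005 0 0'; python3 st.py
```

```text
t: 2.7
tool_pos: [0.5055, 0.1995, 0.0126]
tool_rot: [0.132, 3.138, 0.0]
contact_force: [-1.0, 0.0, -0.1]
opening: -0.0003
grip_force: 0.3
t 2.7 nest mm [-32.2 -62.3] z 0.0126 ytool yaw in nest 90.05 F nest [-0.98 -0.03] -0.09 open -0.00030729356588465065
t: 3.12
tool_pos: [0.5197, 0.1983, 0.0122]
tool_rot: [-0.131, -3.139, 0.0]
contact_force: [-0.2, 0.1, 0.9]
opening: 0.0
grip_force: 0.2
t 3.1167 nest mm [-18.  -62.3] z 0.0122 ytool yaw in nest 90.06 F nest [-0.22  0.12] 0.89 open 3.714342177086489e-05
```

```bash
python3 -m crank '0.003 -0.0003 0 0; 0.003 -0.0003 0 0; 0.003 -0.0003 0 0; 0.002 -0.0002 0 0; 0.002 -0.0002 0 0'; python3 st.py
python3 -m crank '0.002 -0.0002 0 0; 0.002 -0.0002 0 0; 0.002 -0.0002 0 0; 0.001 0 0 0; 0.001 0 0 0'; python3 st.py; cat > pic.py <<'E'
from station import ctrl
import cv2,sys,numpy as np
a=ctrl.get_image("side")[0][200:370,270:430,::-1]; b=ctrl.get_image("top")[0][150:300,255:455,::-1]
f=lambda x,h:cv2.resize(x,(int(x.shape[1]*h/x.shape[0]),h),interpolation=cv2.INTER_CUBIC)
cv2.imwrite(f"pics/{sys.argv[1]}.png",f(a,590) if sys.argv[2]=="s" else f(b,590))
E
python3 pic.py push s
```

```text
t: 3.53
tool_pos: [0.526, 0.1977, 0.0123]
tool_rot: [-0.131, -3.139, 0.0]
contact_force: [-1.3, 0.0, -0.1]
opening: 0.0001
grip_force: 0.3
t 3.5333 nest mm [-11.6 -62.4] z 0.0123 ytool yaw in nest 90.06 F nest [-1.28 -0.11] -0.09 open 0.00011867341665933452
t: 3.95
tool_pos: [0.5293, 0.1975, 0.0121]
tool_rot: [-0.131, -3.137, 0.0]
contact_force: [-5.8, 1.3, 2.5]
opening: 0.0005
grip_force: 2.2
t 3.95 nest mm [ -8.3 -62.4] z 0.0121 ytool yaw in nest 90.05 F nest [-5.91  0.85] 2.52 open 0.00046531506036167584
```

View pics/push.png

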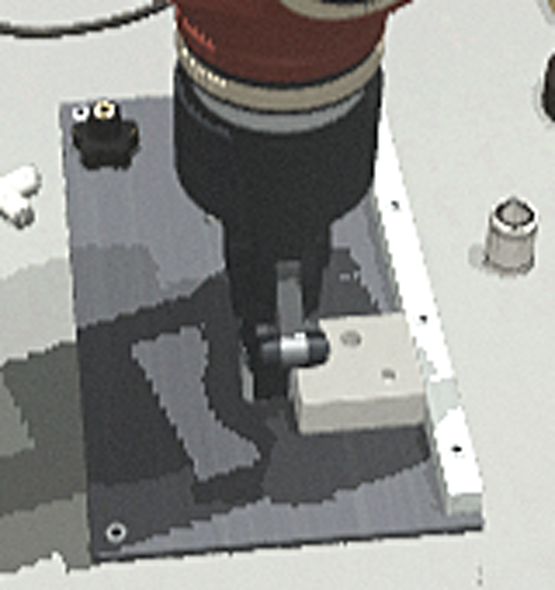

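The foot is flat against the rail (side crop, around (370,370)) and still well short of the pocket. I'll press a little more, then back off and lift.

```bash
python3 -m crank '0.001 0 0 0; 0.001 0 0 0; 0 0 0 0; 0 0 0 0; 0 0 0 0'; python3 st.py
python3 -m crank '-0.01 0.0008 0 0; -0.015 0.0012 0 0; -0.02 0.0016 0 0; 0 0 0.05 0; 0 0 0.06 0'; python3 st.py; python3 -c "
from station import ctrl;print(ctrl.get_obs()['q'])"; python3 pic.py flat t
```

```text
t: 4.47
tool_pos: [0.5293, 0.1975, 0.0118]
tool_rot: [-0.131, -3.135, 0.001]
contact_force: [-7.2, 0.4, 4.0]
opening: -0.0001
grip_force: 3.5
t 4.4667 nest mm [ -8.3 -62.3] z 0.0118 ytool yaw in nest 90.07 F nest [-7.16 -0.2 ] 3.98 open -8.259616700018773e-05
t: 4.88
tool_pos: [0.5048, 0.1985, 0.0646]
tool_rot: [-0.13, -3.132, 0.003]
contact_force: [1.0, 0.6, 0.2]
opening: 0.0003
grip_force: 0.0
t 4.8833 nest mm [-32.8 -63.4] z 0.0646 ytool yaw in nest 90.08 F nest [0.92 0.65] 0.23 open 0.00028419427888629745
[ 2.37588570e-01  2.67744880e-02  1.93366645e+00 -2.60606530e-04
  1.18794421e+00 -1.24984287e+00]
```

```bash
for i in 1; do :; done
python3 -m crank '0.0074 -0.0072 0.01 -0.0667; 0.0074 -0.0072 0 -0.0667; 0.0074 -0.0072 0 -0.0667; 0.0074 -0.0072 0 -0.0667; 0.0074 -0.0072 0 -0.0667' >/dev/null
python3 -m crank '0.0074 -0.0072 0 -0.0667; 0.0074 -0.0072 0 -0.0667; 0.0074 -0.0072 0 -0.0667; 0.0074 -0.0072 0 -0.0667; 0.0074 -0.0072 0 -0.0667' >/dev/null
python3 -m crank '0.0074 -0.0072 0 -0.0667; 0.0074 -0.0072 0 -0.0667; 0.0074 -0.0072 0 -0.0667; 0.0074 -0.0072 0 -0.0667; 0.0074 -0.0072 0 -0.0667' >/dev/null
python3 st.py; python3 pic.py rear s
```

```text
t 6.2333 nest mm [  30.3 -111.7] z 0.0718 ytool yaw in nest -0.28 F nest [1.2  0.02] -0.24 open -0.00013046627223030807
```

View pics/rear.png

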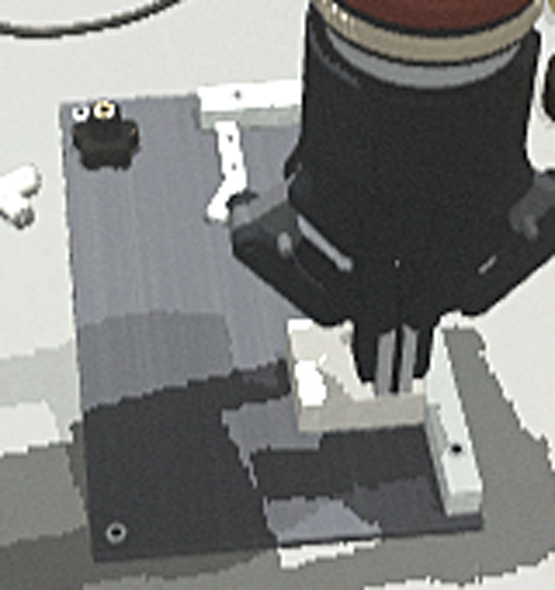

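```bash
python3 - <<'E'
from nest import *
c=pickle.load(open("side0.pkl","rb"))[2]
for p in((303,432),(425,424)):
    w=cast(c,[np.array(p)*170/590+[270,200]],.006)[0]; print(R.T@(w[:2]-o)*1000)
E
```

```text
[  2.50879169 -79.74843649]
[ 53.56525428 -80.83448493]
```

```bash
python3 -m crank '0 0 -0.03 0.003; 0 0 -0.03 0; 0 0 -0.03 0; 0 0 -0.02 0; 0 0 -0.01 0'; python3 st.py
```

```text
t: 6.75
tool_pos: [0.5623, 0.1452, 0.0102]
tool_rot: [-2.305, -2.132, 0.004]
contact_force: [0.5, -0.0, -0.4]
opening: -0.0
grip_force: 0.0
t 6.75 nest mm [  29.  -111.6] z 0.0102 ytool yaw in nest 0.4 F nest [0.55 0.01] -0.41 open -6.88458104912691e-06
```

```bash
python3 -m crank '0.001 0.01 0.002 0; 0.001 0.01 0.001 0; 0.001 0.01 0 0; 0.001 0.01 0 0; 0.001 0.01 0 0' >/dev/null; python3 st.py
python3 -m crank '0.001 0.01 0 0; 0.001 0.01 0 0; 0.001 0.01 0 0; 0.001 0.01 0 0; 0.001 0.01 0 0' >/dev/null; python3 st.py
python3 -m crank '0.001 0.01 0 0; 0.001 0.01 0 0; 0.001 0.01 0 0; 0.001 0.01 0 0; 0.001 0.01 0 0' >/dev/null; python3 st.py
python3 pic.py slide s
```

```text
t 7.1667 nest mm [ 31.8 -85.6] z 0.0149 ytool yaw in nest 0.32 F nest [ 0.02 -0.88] 0.48 open -0.00013652995883852264
t 7.5833 nest mm [ 31.4 -60.8] z 0.0138 ytool yaw in nest 0.29 F nest [ 0.38 -0.41] 0.93 open 0.0004881125537054157
t 8.0 nest mm [ 31.8 -35.7] z 0.0137 ytool yaw in nest 0.28 F nest [-0.07 -0.38] 0.16 open 0.00013304071617959017
```

View pics/slide.png

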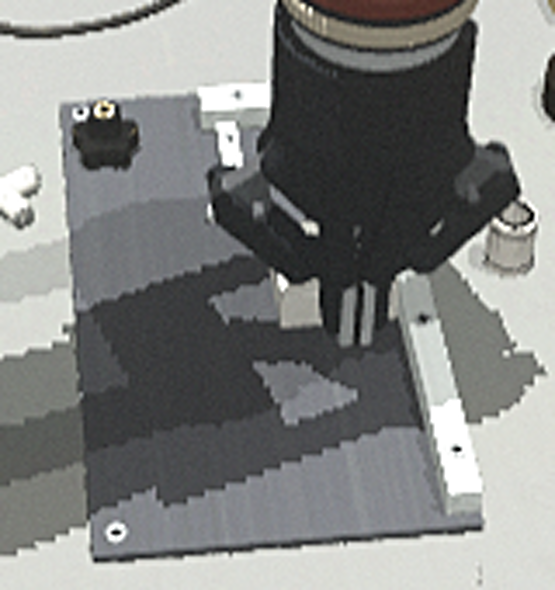

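```bash
python3 - <<'E'
from nest import *
c=pickle.load(open("side0.pkl","rb"))[2]
for p in((283,328),(402,320)):
    w=cast(c,[np.array(p)*170/590+[270,200]],.006)[0]; print(R.T@(w[:2]-o)*1000)
E
python3 -m crank '0.001 0.01 0 0; 0.001 0.01 0 0; 0.001 0.01 0 0; 0.001 0.01 0 0; 0.001 0.01 0 0' >/dev/null; python3 st.py
```

```text
[  2.15593869 -21.83524205]
[ 54.66496709 -22.67146378]
t 8.5167 nest mm [ 32.1 -10.5] z 0.0137 ytool yaw in nest 0.29 F nest [ 0.78 -1.54] -0.13 open 5.524806009475554e-05
```

```bash
python3 -m crank '0.001 0.01 0 0; 0.001 0.01 0 0; 0.001 0.01 0 0; 0.001 0.01 0 0; 0.001 0.01 0 0' >/dev/null; python3 st.py
python3 -m crank '0.001 0.01 0 0; 0.001 0.01 0 0; 0.0008 0.008 0 0; 0.0006 0.006 0 0; 0.0005 0.005 0 0' >/dev/null; python3 st.py
python3 -m crank '0.0003 0.004 0 0; 0.0003 0.004 0 0; 0.0003 0.003 0 0; 0.0002 0.002 0 0; 0 0 0 0' >/dev/null; python3 st.py
```

```text
t 8.9333 nest mm [32.5 14.6] z 0.0137 ytool yaw in nest 0.28 F nest [-0.06 -1.02] -0.08 open 0.00025987996255824353
t 9.35 nest mm [32.9 34.1] z 0.0138 ytool yaw in nest 0.3 F nest [-0.43 -0.91] 0.9 open -0.00022552911869987486
t 9.7667 nest mm [33.  40.4] z 0.0139 ytool yaw in nest 0.28 F nest [0.43 0.13] -0.91 open 0.0001106185200672247
```

```bash
python3 -m crank '0.0003 0.003 0 0; 0.0003 0.003 0 0; 0.0003 0.003 0 0; 0.0002 0.002 0 0; 0 0 0 0' >/dev/null; python3 st.py
python3 -m crank '0.0002 0.002 0 0; 0.0002 0.002 0 0; 0.0002 0.002 0 0; 0 0 0 0; 0 0 0 0' >/dev/null; python3 st.py
```

```text
t 10.1833 nest mm [33. 46.] z 0.0138 ytool yaw in nest 0.29 F nest [ 0.35 -0.27] -0.0 open -0.00011535437321247504
t 10.6 nest mm [33.  48.9] z 0.0138 ytool yaw in nest 0.29 F nest [-0.1  -0.61] -0.37 open -3.277681937330516e-05
```

```bash
for k in 1; do python3 -m crank '0.0001 0.001 0 0; 0.0001 0.001 0 0; 0 0 0 0; 0 0 0 0; 0 0 0 0' >/dev/null; python3 st.py; python3 -m crank '0.0001 0.001 0 0; 0.0001 0.001 0 0; 0 0 0 0; 0 0 0 0; 0 0 0 0' >/dev/null; python3 st.py; done
```

```text
t 11.0167 nest mm [32.9 49. ] z 0.0138 ytool yaw in nest 0.28 F nest [-0.07 -4.79] 2.36 open -0.00018160743784709373
t 11.4333 nest mm [32.9 49.1] z 0.0138 ytool yaw in nest 0.29 F nest [-1.75 -8.36] 3.83 open 0.00029265220427148483
```

Contact with the end stop at y = 49 mm (8 N). Backing off, lifting and looking.

```bash
python3 -m crank '-0.0004 -0.005 0 0; -0.001 -0.01 0 0; -0.002 -0.02 0 0; -0.002 -0.02 0.02 0; 0 0 0.06 0' >/dev/null
python3 -m crank '-0.02 0 0.06 0; -0.05 -0.02 0.05 0; -0.05 -0.03 0.03 0; -0.05 -0.03 0 0; -0.05 -0.03 0 0' >/dev/null;  python3 -m crank '-0.05 -0.03 0 0; -0.05 -0.03 0 0; 0 -0.03 0 0; 0 -0.03 0 0; 0 0 0 0' >/dev/null; python3 st.py
python3 - <<'E'
from station import ctrl
import cv2,numpy as np,pickle
L=[]
for n,(y,x) in(("top",(155,260)),("side",(210,280))):
    im,d=ctrl.get_image(n); pickle.dump((im,d,ctrl.get_calibration(n)),open(n+"1.pkl","wb")); L.append(cv2.resize(im[y:y+110,x:x+110,::-1],(400,400),interpolation=cv2.INTER_CUBIC))
cv2.imwrite("pics/home.png",np.hstack(L))
E
```

```text
t 12.6833 nest mm [-117.2 -106.9] z 0.1243 ytool yaw in nest 0.15 F nest [-0.63  0.24] 0.13 open 3.267754280921892e-06
```

View pics/home.png

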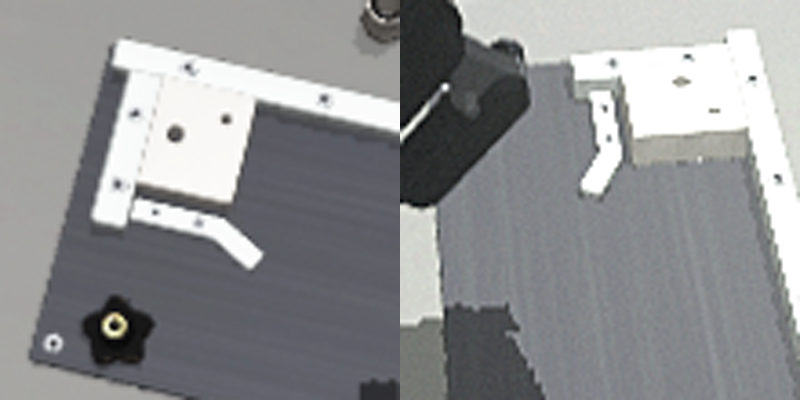

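The foot sits in the corner against both the rail and the stop, and the knob, bushing and fitting look undisturbed. I'll check the numbers.

```bash
python3 - <<'E'
from nest import *
f=lambda p,y,x:(np.float64(p)+.5)*110/400-.5+[x,y]
def g(n,p,z,y,x):
    c=pickle.load(open(n+"1.pkl","rb"))[2]; w=cast(c,[f(p,y,x)],z)[0]; return (R.T@(w[:2]-o)*1000).round(1)
print("top rear-left (3,60):",g("top",(234,204),.026,155,260),"front-left (3,105)",g("top",(135,184),.026,155,260))
print("rear-rail (55,60)",g("top",(257,101),.026,155,260))
for q,e in(((634,166),(3,60)),((748,158),(55,60))): print("side",e,g("side",(q[0]-400,q[1]),.006,210,280))
# bystander displacement: before/after difference
for n,bx in(("top",{'knob':(278,232,305,260),'fitting':(284,266,314,292),'bush':(356,146,378,170)}),("side",{'fitting':(258,242,284,268),'bush':(406,252,430,282),'knob':(290,226,312,250)})):
    a,b=[pickle.load(open(n+k+".pkl","rb"))[0].astype(int) for k in"01"]
    for k,(x,y,X,Y) in bx.items(): print(n,k,np.abs(a-b)[y:Y,x:X].mean().round(1))
E
```

```text
top rear-left (3,60): [ 3.4 58.6] front-left (3,105) [  2.1 104.8]
rear-rail (55,60) [53.4 59.6]
side (3, 60) [ 1.6 64.1]
side (55, 60) [53.3 63.8]
top knob 10.7
top fitting 19.6
top bush 16.7
side fitting 121.7
side bush 40.4
side knob 41.9
```

```bash
python3 - <<'E'
from nest import *
a,b=[pickle.load(open("top"+k+".pkl","rb"))[0] for k in"01"]; c=pickle.load(open("top0.pkl","rb"))[2]
for k,(x,y,X,Y) in {'knob':(278,232,305,260),'fitting':(284,266,314,292),'bush':(356,146,378,170)}.items():
    r=cv2.matchTemplate(b[y-8:Y+8,x-8:X+8],a[y:Y,x:X],cv2.TM_CCOEFF_NORMED); i=np.unravel_index(r.argmax(),r.shape); print(k,r.max().round(3),(i[1]-8,i[0]-8))
w=cast(c,[(291.5,244.5)],.03)[0]; print("knob nest",R.T@(w[:2]-o)*1000)
E
```

```text
knob 0.999 (np.int64(0), np.int64(0))
fitting 0.997 (np.int64(0), np.int64(0))
bush 1.0 (np.int64(0), np.int64(0))
knob nest [-64.83342452  96.8123601 ]
```

```bash
python3 -m crank '0.021 0.0345 0 0; 0.021 0.0345 0 0; 0.021 0.0345 0 0; 0.021 0.0345 0 0; 0.021 0.0345 0 0' >/dev/null
python3 -m crank '0.021 0.0345 0 0; 0.021 0.0345 0 0; 0.021 0.0345 0 0; 0.021 0.0345 0 0; 0.021 0.0345 0 0' >/dev/null
python3 -m crank '0 0 -0.04 0; 0 0 -0.04 0; 0 0 -0.04 0; 0 0 0 0; 0 0 0 0' >/dev/null; python3 st.py
```

```text
t 14.0333 nest mm [-28.1  75.8] z 0.0623 ytool yaw in nest 0.31 F nest [0.54 0.63] 0.6 open 0.0002614598622344556
```

Now down to z ≈ 0.019, above the lip top at 0.012, then a gentle nudge towards the rail.

```bash
python3 -m crank '0 0 -0.03 0; 0 0 -0.03 0; 0 0 -0.02 0; 0 0 -0.006 0; 0 0 0 0' >/dev/null; python3 st.py
python3 -m crank '0.006 -0.0005 0 0; 0.006 -0.0005 0 0; 0.006 -0.0005 0 0; 0.004 -0.0003 0 0; 0 0 0 0' >/dev/null; python3 st.py
python3 -m crank '0.002 -0.0002 0 0; 0.002 -0.0002 0 0; 0.002 -0.0002 0 0; 0 0 0 0; 0 0 0 0' >/dev/null; python3 st.py
```

```text
t 14.45 nest mm [-27.1  75.8] z 0.0207 ytool yaw in nest 0.29 F nest [-0.3   0.88] 0.2 open -0.0003926739375673167
t 14.8667 nest mm [-15.  76.] z 0.0215 ytool yaw in nest 0.26 F nest [0.41 0.45] 0.81 open 0.00010021853099761603
t 15.2833 nest mm [-13.   75.7] z 0.0207 ytool yaw in nest 0.29 F nest [-0.17 -0.01] 0.4 open 8.491286269005682e-05
```

```bash
python3 -m crank '0.001 0 -0.003 0; 0.001 0 0 0; 0 0 0 0; 0 0 0 0; 0 0 0 0' >/dev/null; python3 st.py
python3 -m crank '0.001 0 0 0; 0.001 0 0 0; 0 0 0 0; 0 0 0 0; 0 0 0 0' >/dev/null; python3 st.py
python3 -m crank '0.001 0 0 0; 0.001 0 0 0; 0 0 0 0; 0 0 0 0; 0 0 0 0' >/dev/null; python3 st.py
```

```text
t 15.7 nest mm [-12.   75.8] z 0.0193 ytool yaw in nest 0.28 F nest [-0.72 -0.12] 0.35 open -1.1443959096125155e-05
t 16.1167 nest mm [-11.   75.9] z 0.0193 ytool yaw in nest 0.28 F nest [-0.36 -0.02] -0.66 open 5.398120285636334e-06
t 16.5333 nest mm [-10.  76.] z 0.0193 ytool yaw in nest 0.28 F nest [0.5  0.65] -0.22 open 0.0002217803825566473
```

```bash
python3 -m crank '0.001 0 0 0; 0.001 0 0 0; 0 0 0 0; 0 0 0 0; 0 0 0 0' >/dev/null; python3 st.py
python3 -m crank '0.001 0 0 0; 0.001 0 0 0; 0 0 0 0; 0 0 0 0; 0 0 0 0' >/dev/null; python3 st.py
python3 -m crank '0.001 0 0 0; 0.001 0 0 0; 0 0 0 0; 0 0 0 0; 0 0 0 0' >/dev/null; python3 st.py
```

```text
t 16.95 nest mm [-8.9 76.1] z 0.0193 ytool yaw in nest 0.28 F nest [0.03 0.33] 0.32 open 0.0002246828502496476
t 17.3667 nest mm [-8.4 76.2] z 0.0192 ytool yaw in nest 0.29 F nest [-2.16 -0.17] 1.75 open -0.00043529281671290476
t 17.7833 nest mm [-8.2 76.3] z 0.0191 ytool yaw in nest 0.29 F nest [-6.56 -0.39] 3.5 open -0.0002905854472965569
```

Firm contact with the rail. Backing straight off, lifting clear and taking a last look.

```bash
python3 -m crank '-0.006 0.0005 0 0; -0.01 0.0008 0 0; -0.016 0.0014 0.01 0; 0 0 0.06 0; 0 0 0.06 0' >/dev/null
python3 -m crank '0 0 0.06 0; -0.04 -0.05 0.02 0; -0.04 -0.06 0 0; -0.04 -0.06 0 0; -0.04 -0.06 0 0' >/dev/null;  python3 -m crank '-0.04 -0.06 0 0; -0.04 -0.06 0 0; 0 -0.06 0 0; 0 0 0 0; 0 0 0 0' >/dev/null; python3 st.py
python3 - <<'E'
from station import ctrl
import cv2,numpy as np,pickle
L=[]
for n,(y,x) in(("top",(155,260)),("side",(210,280))):
    im,d=ctrl.get_image(n); pickle.dump((im,d),open(n+"2.pkl","wb")); L.append(cv2.resize(im[y:y+110,x:x+110,::-1],(400,400),interpolation=cv2.INTER_CUBIC))
cv2.imwrite("pics/home2.png",np.hstack(L))
a,b=[pickle.load(open("top"+k+".pkl","rb"))[0] for k in"02"]
for k,(x,y,X,Y) in {'knob':(278,232,305,260),'fitting':(284,266,314,292),'bush':(356,146,378,170)}.items():
    r=cv2.matchTemplate(b[y-8:Y+8,x-8:X+8],a[y:Y,x:X],cv2.TM_CCOEFF_NORMED); i=np.unravel_index(r.argmax(),r.shape); print(k,r.max(),i[1]-8,i[0]-8)
E
```

```text
t 19.0333 nest mm [-125.2 -139. ] z 0.1248 ytool yaw in nest 0.13 F nest [0.49 0.1 ] -0.21 open 6.50009572099958e-05
knob 0.9993227 0 0
fitting 0.99788576 0 0
bush 0.99979085 0 0
```

View pics/home2.png

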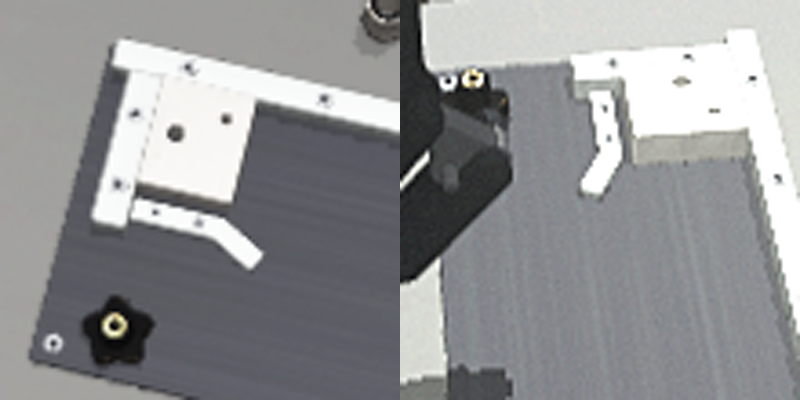

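The foot lies flat in the corner, tight to the rail and the stop (top crop, around (195,135)). The bystanders have not moved, so I'm handing in.

```bash
python3 -c "
from station import ctrl;print(ctrl.finish_job())"
```

```text
the job is handed in; nothing more can be done
None
```

The foot was pushed flat to the rail, slid along it into the corner pocket until snug against rail and end stop, and handed in at about 19 s; the knob, bushing and fitting had not moved in the final top-camera image.

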